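Balance an oily arbor into the V-bench and lock it with the end stop

TASK

Lift the arbor with the thick round head out of the wooden cradle and lay it gently in the two V-blocks of the shaft bench, its head just inside the end V-block and its plain tail towards the sliding end stop. It is thin-walled and oily with a weight hidden somewhere inside, so hold it lightly, try a small lift to find its balance, shift your grip until it lifts level, and keep it level all the way. Then slide the end stop along until it has pushed the arbor's head snug against the end V-block, and turn the stop's black knob clockwise until it is tight, without disturbing anything else.

Things in the scene. Friction and masses are not known exactly. Their poses are not given: they have to be found in the camera images.
- arbor: the arbor: steel, round about its x axis. Origin on the axis where head meets shank. Along x: stub, 20 mm diameter, from -54 to -24 mm; head, 56 mm diameter, -24 to 0; shank, 20 mm diameter, 0 to 210. About 0.88 kg. A slug fixed inside puts the balance point anywhere from 28 to 132 mm along x, unseen. Oily (friction 0.16 to 0.2): held off balance it pivots in a light grip.
- arbor_tail (a point): centre of the arbor's plain tail end, 210 mm along its x axis from its origin. The arbor starts level in the cradle's two rests, axis 60 mm above the table. It is thin-walled: the two fingers together must not press on it with more than 90 N (45 N each); 40 N each carries it. Over 9 degrees off level is too much.
- cradle: fixed wooden cradle, origin under its centre: board 290 x 196 x 12 mm, two cross rests 16 mm thick at x = -120 and 90 mm, each with two V notches at y = -48 and 48 mm, sides up to 66 mm. Shafts lie along its x, axes 60 mm up: the arbor in one place, its origin near x = -78 mm (head at the -x end), the test bar in the other.
- bench: fixed shaft bench: bed 375 x 84 mm, steel way with top at 32 mm, two steel V-blocks (24 mm along x, 56 mm wide, 88 mm high) centred at x = -157 (the end V-block) and 53 mm, the end stop at the +x end. Origin: under the bed's centre; x from the end V-block to the stop. A shaft in the Vs has its axis at y = 0, 80 mm above the table.
- bench_seat (a point): where the arbor's origin belongs, x axes alike; at (-121, 0, 80) mm in the bench frame. Then its stub lies in the end V-block, the outer face of its head touches that block's inner face (bench x = -145 mm), its shank lies in the other V-block and its tail is at bench x = 89 mm.
- stop (a joint): travel of the end stop, m: 0 at the far end, growing towards the V-blocks, to 0.062; 0.050 touches the tail of a home arbor. About 1.5 N of friction while the knob is loose; an arbor in the Vs adds about 3 N. A dark block 46 mm long along the bench, 62 mm wide, standing on the way, its top 94 mm above the table; it bears the knob.
- stop_face (a point): centre of the stop's round steel button (14 mm in diameter) that touches the arbor's tail, 80 mm above the table. The stop's body extends 46 mm from here along bench +x.
- knob (a joint): angle of the clamp knob on the stop, rad: growing clockwise seen from above, 0 to 1.55. Loose below about 0.7, then its screw bears on the way; tight beyond 1.2, when the stop holds against 15 N or more. Turning takes about 0.1 N m. Starts loose.
- knob_grip (a point): on the knob's upright axis at the height to grip, 118 mm above the table, 26 mm along bench +x from the stop's face. The knob's grip is a bar 42 x 13 mm, 102 to 128 mm above the table; at knob angle 0 its 42 mm side lies along the bench's x axis.
- mandrel: plain straight steel test bar, 20 mm in diameter and 262 mm long, no head, lying in the cradle's other place. Leave it.
- dial_stand: dial-indicator stand, 1.6 kg: dark block 60 x 50 x 55 mm, 12 mm post to 205 mm height, side arm with a round dial reaching 115 mm from the post along its own -y at 165 mm height. Stands beside the bench, on the side away from the robot. Origin: centre of its underside. Leave it.
- gauge_box: wooden gauge-block box 120 x 66 x 34 mm, beside the bench on the robot's side. Leave it.
- caliper: caliper lying flat, 210 mm long, 10 mm high, beside the cradle on the robot's side. Leave it.
- micrometer: micrometer lying flat, 135 x 60 x 16 mm, beyond the cradle. Leave it.
- scanner: black hand scanner standing on a round foot, 145 mm high, beyond the gap between bench and cradle. Leave it.

How it is judged (in metres and radians):
On the way, in this order (a step that is already met when the one before it is completed fails the run):
1. the arbor is lifted well clear of the cradle (height (world z) of each of arbor, arbor_tail above 0.105 m), for 0.2 s.
2. the arbor lies in both V-blocks, head towards the end block, let go (x of arbor in the frame of bench_seat between -0.002 and 0.02 m and y of arbor in the frame of bench_seat between -0.003 and 0.003 m and z of arbor in the frame of bench_seat between -0.003 and 0.003 m and z of arbor_tail in the frame of bench_seat between -0.004 and 0.004 m and x of arbor_tail in the frame of bench_seat above 0.19 m and angle between the x axis of arbor and the x axis of bench_seat, either way round below 0.03 rad and contact force between the fingers and arbor below 0.5 N), for 0.2 s.
At the end, for the whole second after the job is handed in: The arbor lies at rest in both V-blocks (axis within 3 mm of theirs), the outer face of its head within 2.5 mm of the end V-block, the stop's button within 2.5 mm of its tail, and the knob is turned to at least 1.15 rad (tight) (x of arbor in the frame of bench_seat between -0.003 and 0.0025 m and y of arbor in the frame of bench_seat between -0.003 and 0.003 m and z of arbor in the frame of bench_seat between -0.003 and 0.003 m and z of arbor_tail in the frame of bench_seat between -0.004 and 0.004 m and x of arbor_tail in the frame of bench_seat above 0.19 m and angle between the x axis of arbor and the x axis of bench_seat, either way round below 0.03 rad and x of arbor_tail in the frame of stop_face above -0.0025 m and value of joint knob above 1.15 rad and linear speed of arbor below 0.01 m/s); the robot touches nothing.
It fails at once if the arbor is tipped more than 9 degrees off level (angle between arbor's own x axis and vertical below 1.4138 rad or angle between arbor's own x axis and vertical above 1.7278 rad).
It fails at once if the arbor is squeezed hard (the pads press on it with more than 90 N in all) (contact force between the fingers and arbor above 90 N).
It fails at once if the arbor is dropped or rammed on the bench (more than 120 N) (contact force between arbor and bench above 120 N).
It fails at once if something else is moved by more than 15 mm (distance of any of mandrel, dial_stand, gauge_box, caliper, micrometer, scanner from where it was at the start of the episode above 0.015 m).
It also fails if it takes over 67 s, if anything falls off the work surface, if the arm or the gripper's body presses on something with over 40 N, if the wrist force passes 120 N, or if a joint passes its speed limit or range.

ROBOT

A 7-joint arm with a two-finger parallel gripper is mounted at the origin on the work surface. World frame = base frame: x ahead of the robot, y to its left, z up, the work surface at z = 0. Lengths are in mm, angles in rad, forces in N, time in s.
With the tool pointing down it reaches from about 425 to 1025 mm from the base axis. Payload 9.4 kg.
Tool frame: the origin (TCP) lies midway between the tips of the shut fingers; the grasp point (between the pads) lies 19 mm behind it; z points along the fingers, y is the line along which they close (so a half turn about z gives the same grasp; the last joint's range is limited). The gripper opens to 85 mm and grips with 20 to 120 N. Pads are 22 mm wide; open, the fingers measure 114 mm over their backs; the gripper's body (76 mm by 85 mm) begins 54 mm behind the grasp point. The pads swing forward as they close: fully open they stand 13 mm farther back than shut.
Start: joints at [-1.31, 0.599, -0.003, 1.599, 0.002, 0.943, -0.08], TCP at [240.278, 684.025, 231.275] pointing down, gripper open.
Joint ranges: [-2.57, 2.57], [-0.35, 1.97], [-1.29, 1.29], [0.11, 2.56], [-1.05, 4.19], [0.11, 1.86], [-2.63, 2.63]. Speed limits (rad/s): [2.22, 2.22, 3.01, 3.01, 3.14, 3.14, 3.14].

INTERFACE

Orientations are given as a unit quaternion [x, y, z, w].
In Python, from plant import ctrl gives the robot as it stands.
- The arm moves only by the shell command python3 -m crank 'ROWS' [FORCE]. ROWS is JSON, a list of rows, each a list of 3 entries, a list of its own where there are three numbers: the opening, from 0 (shut) to 1 (fully open), then the shift along the tool's x, y, z in cm, then the turn, a rotation vector about the tool's x, y, z in degrees. A call has 1 to 5 rows; each row shifts and turns the commanded pose from where the row before left it, along the tool's axes as they then stand; what a row does not reach is not made up. A row lasts 1/12 s, in which the tool goes at most 41.7 mm and 7.16 degrees, less where a joint would pass 70% of its speed; a pose out of reach is approached as far as the arm can. A call is refused whole if a number of a shift passes 4.17 or a number of a turn 7.16, either way. A call with a gripper value outside its range is refused whole. The fingers move at their own pace and stop on an object; FORCE is the grip in N (left out, the last holds). Time passes only in rows, so rows that do not move let the fingers close. It gives the time, the measured TCP pose, the force, the opening and the grip force at its end, in the units of the state.
- ctrl.state(): the state, without advancing time (a new reading comes with each control period).
- ctrl.grab_frame(name): name is "scene" or "top" or "wrist"; returns the picture (480x640x3 uint8, red, green, blue); there is no depth.
- ctrl.camera_info(name): a dict with "intrinsics" (3x3 intrinsics, pixels), "rvec" (rotation vector, rad) and "tvec" (3), from world to camera coordinates, as OpenCV has them; the wrist camera has in their place "mount" (4x4, takes a point from camera to tool coordinates, whose origin is the TCP and whose axes are the flange's). Camera axes: x right, y down, z forward; pixel columns grow to the right and rows downward; lengths in mm; the calibration is good to about 2 mm. A picture is of the moment at which its call begins: read the wrist's pose just before it. camera_info takes no time and is no camera call.
- ctrl.job_done(): hands the job in; it is judged then, once.
Trained networks look in the newest picture that a camera, given by its name, has taken for a name from the list of things; names that differ only in an ending like _2 or _b are one class to them, and where a whole thing is asked for, a point or a joint stands for the part that bears it (a point fixed in the world has none). Each returns a list of dicts, best first, with "confidence" (0 to 1); they miss things now and then, are a little off and sometimes report something else, mostly with a low value. They report only what shows in the picture. A call takes as long as a camera call.
- ctrl.find_in(thing, camera): "position" ([column, row] in pixels, amid what is visible of it).
- ctrl.masks_of(thing, camera): "pixels" (480x640 bool, what is visible of it) and "position" ([column, row] in pixels, amid what is visible of it).
- ctrl.landmark_of(thing, camera): "position" ([column, row] in pixels: a listed point, or the origin of a listed thing).
The state is a dict: "time": time; "q": joint angles; "qd": joint speeds; "joint_efforts": joint torques, N m; "tcp_pos": TCP position; "tool_rot": TCP orientation; "wrist_force": force on the tool from outside, world axes, zero at the start; "wrist_torque": the same for the moment, N m; "grip_width": finger opening in mm; "finger_force": force on a finger pad.
Only numpy, scipy, OpenCV 4.12 (cv2) and the standard library are available. Lean on these libraries where they do the work, as an engineer would, in place of code of your own. Each camera call takes 0.05 s, during which the arm holds its last target. There are 200 camera calls.

## Working session

There is one attempt and no reset: what is moved stays moved. The work goes in short steps, Python scripts to look and compute and a shell command to move; the robot and the scene stay as the last step left them, time stands still between calls to the robot, and variables do not carry over. Pictures are saved under pics/ and viewed, at most 10 in all, crops included, and the job is handed in when it is done.

```bash
ls; mkdir -p pics; python3 - <<'E'
from plant import ctrl
import cv2,numpy as np
s=ctrl.state(); print({k:np.round(v,3) for k,v in s.items()})
for n in ("scene","top"):
    cv2.imwrite(f"pics/{n}0.png",ctrl.grab_frame(n)[:,:,::-1])
    i=ctrl.camera_info(n);print(n,i)
    for t in ("arbor","arbor_tail","bench","bench_seat","stop_face","knob_grip","cradle","mandrel"):
        print(t,[(np.round(d["position"],1),round(d["confidence"],2)) for d in ctrl.landmark_of(t,n)[:2]])
print(ctrl.camera_info("wrist"))
E
```

```text
pics
{'time': np.float64(0.0), 'q': array([-1.31 ,  0.6  , -0.003,  1.6  ,  0.002,  0.943, -0.08 ]), 'qd': array([-0.   ,  0.001,  0.   , -0.001,  0.   , -0.001,  0.   ]), 'joint_efforts': array([ 1.0000e-03, -7.7644e+01,  1.5650e+00, -2.5800e+01,  1.2000e-02,
        9.0000e-03,  0.0000e+00]), 'tcp_pos': array([240.155, 683.561, 230.411]), 'tool_rot': array([ 0.168,  0.986, -0.001, -0.   ]), 'wrist_force': array([ 0.461,  0.593, -0.91 ]), 'wrist_torque': array([-0.008,  0.007,  0.013]), 'finger_force': np.float64(0.0), 'grip_width': np.float64(85.549)}
scene {'intrinsics': array([[465.29516693,   0.        , 327.47648524],
       [  0.        , 465.29516693, 227.26044234],
       [  0.        ,   0.        ,   1.        ]]), 'rvec': array([ 0.79629334,  2.48119042, -1.21261459]), 'tvec': array([ 454.70076803, -143.43622397, 1434.97589679])}
arbor [(array([386.6, 253.3]), 0.62)]
arbor_tail [(array([460.1, 307.8]), 0.66)]
bench [(array([288.3, 209.1]), 0.78)]
bench_seat [(array([276.1, 161.2]), 0.61)]
stop_face [(array([299. , 207.4]), 0.79)]
knob_grip [(array([301.5, 196.6]), 0.39)]

[... 542 characters left out ...]
rray([372.7, 231.1]), 0.67)]
knob_grip [(array([362.2, 226.8]), 0.63), (array([168.1, 269.6]), 0.63)]
cradle [(array([226.9, 250.6]), 0.58)]
mandrel [(array([257.6, 226.4]), 0.6)]
{'intrinsics': array([[425.61112495,   0.        , 322.81594718],
       [  0.        , 425.61112495, 243.53259299],
       [  0.        ,   0.        ,   1.        ]]), 'mount': array([[-7.93701051e-04, -9.58741310e-01, -2.84278860e-01,
         7.20347879e+01],
       [ 9.99999273e-01, -1.01888592e-03,  6.44253141e-04,
        -1.26215027e+00],
       [-9.07319828e-04, -2.84278142e-01,  9.58741422e-01,
        -1.42611185e+02],
       [ 0.00000000e+00,  0.00000000e+00,  0.00000000e+00,
         1.00000000e+00]])}
```

```bash
cat > h.py <<'E'
from plant import ctrl
import cv2,numpy as np
from scipy.spatial.transform import Rotation as R
def cam(n,s=None):
    i=ctrl.camera_info(n);K=i["intrinsics"]
    if n=="wrist":
        s=s or ctrl.state();T=np.eye(4);T[:3,:3]=R.from_quat(s["tool_rot"]).as_matrix();T[:3,3]=s["tcp_pos"]
        M=T@i["mount"];return K,M[:3,:3],M[:3,3]
    Rw=R.from_rotvec(i["rvec"]).as_matrix();return K,Rw.T,-Rw.T@i["tvec"]
def at_z(n,uv,z,s=None):
    K,Rc,c=cam(n,s);d=Rc@np.linalg.solve(K,[uv[0],uv[1],1]);return c+d*(z-c[2])/d[2]
def proj(n,P,s=None):
    K,Rc,c=cam(n,s);p=(np.atleast_2d(P)-c)@Rc@K.T;return p[:,:2]/p[:,2:]
H=dict(arbor=60,arbor_tail=60,bench=0,bench_seat=80,stop_face=80,knob_grip=118,cradle=0,mandrel=60)
def look(n,things):
    s=ctrl.state();ctrl.grab_frame(n)
    out={}
    for t in things:
        l=ctrl.landmark_of(t,n)
        if l: out[t]=at_z(n,l[0]["position"],H[t],s);print(n,t,np.round(l[0]["position"],1),round(l[0]["confidence"],2),np.round(out[t],1))
    return out
E
python3 - <<'E'
from h import *
for n in("top","scene"): o=look(n,H)
E
```

```text
top arbor [258.7 266.3] 0.83 [492.  155.2  60. ]
top arbor_tail [168.4 266.6] 0.89 [487.7 357.2  60. ]
top bench [410.8 246. ] 0.91 [ 553.4 -200.3    0. ]
top bench_seat [343.8 165. ] 0.74 [726.1 -32.8  80. ]
top stop_face [371.8 230.8] 0.79 [574.1 -96.8  80. ]
top knob_grip [363.9 224.6] 0.61 [580.3 -75.3 118. ]
top cradle [227.3 249.8] 0.88 [536.2 240.    0. ]
top mandrel [257.  226.2] 0.62 [583.6 162.7  60. ]
scene arbor [387.1 250.5] 0.82 [488.1 140.2  60. ]
scene arbor_tail [462.8 311.1] 0.89 [488.  369.8  60. ]
scene bench [295.  209.9] 0.62 [ 533.3 -193.7    0. ]
scene bench_seat [277.9 161.7] 0.75 [ 500.7 -332.2   80. ]
scene stop_face [299.3 209.3] 0.59 [579.7 -93.6  80. ]
scene knob_grip [305.6 198.9] 0.49 [570.6 -76.2 118. ]
scene cradle [395.2 300.2] 0.67 [536.3 229.4   0. ]
scene mandrel [360.1 274.2] 0.88 [589.  165.7  60. ]
```

View pics/top0.png

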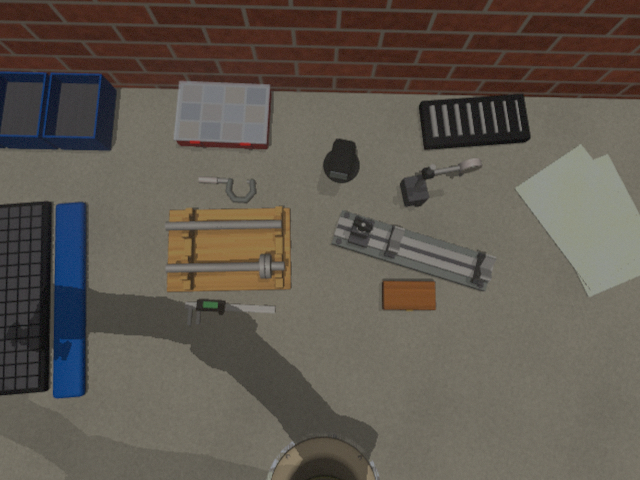

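View pics/scene0.png

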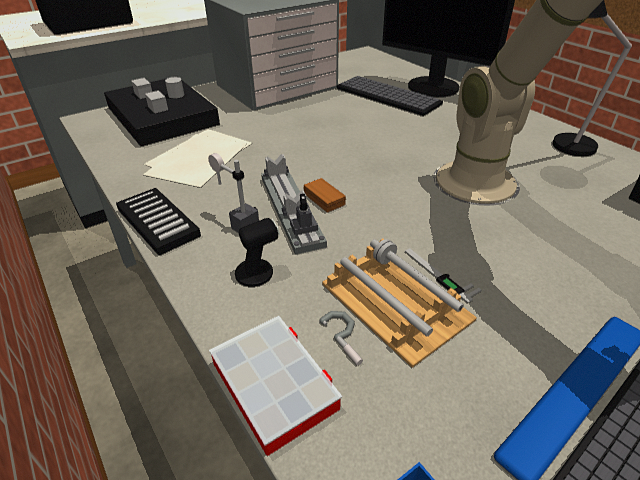

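The top view shows the arbor in the cradle row nearer the robot, with its head at (265,265) towards the bench and its tail at (168,267). The bench runs from the stop at (362,230) to the end V-block at (483,265). The scene view agrees, so no flip is needed. I'll move over the arbor.

```bash
python3 -m crank '[[1,[0,0,0],[0,0,7]],[1,[0,0,0],[0,0,7]],[1,[0,0,0],[0,0,7]],[1,[0,0,0],[0,0,7]],[1,[0,0,0],[0,0,7]]]' 30
python3 -m crank '[[1,[0,0,0],[0,0,7]],[1,[0,0,0],[0,0,7]],[1,[0,0,0],[0,0,7]],[1,[0,0,0],[0,0,7]],[1,[0,0,0],[0,0,7]]]'
python3 -m crank '[[1,[-3.75,2.1,0],[0,0,0]],[1,[-3.75,2.1,0],[0,0,0]],[1,[-3.75,2.1,0],[0,0,0]],[1,[-3.75,2.1,0],[0,0,0]],[1,[-3.75,2.1,0],[0,0,0]]]'
python3 -m crank '[[1,[-3.75,2.1,0],[0,0,0]],[1,[-3.75,2.1,0],[0,0,0]],[1,[-3.75,2.1,0],[0,0,0]],[1,[-3.75,2.1,0],[0,0,0]],[1,[-3.75,2.1,0],[0,0,0]]]'
python3 -m crank '[[1,[-3.75,2.1,0],[0,0,0]],[1,[-3.75,2.1,0],[0,0,0]],[1,[0,0,0],[0,0,0]],[1,[0,0,0],[0,0,0]]]'
python3 - <<'E'
from h import *
s=ctrl.state();print(s["q"].round(2),s["tcp_pos"],R.from_quat(s["tool_rot"]).as_matrix().round(3))
cv2.imwrite("pics/w1.png",ctrl.grab_frame("wrist")[:,:,::-1])
o=look("wrist",["arbor","arbor_tail","cradle","mandrel"])
E
```

```text
time: 2.22
tcp_pos: [240.2, 684.1, 231.3]
tool_rot: [0.459, 0.888, 0.0, -0.0]
wrist_force: [-0.2, 0.0, -0.3]
grip_width: 85.5
finger_force: 0.0
time: 2.63
tcp_pos: [240.2, 684.1, 231.4]
tool_rot: [0.705, 0.709, 0.0, -0.0]
wrist_force: [-0.2, 0.6, -0.9]
grip_width: 85.5
finger_force: 0.0
time: 3.05
tcp_pos: [344.7, 501.7, 231.4]
tool_rot: [0.703, 0.711, 0.0, 0.0]
wrist_force: [0.4, 0.1, 0.0]
grip_width: 85.2
finger_force: 0.0
time: 3.47
tcp_pos: [448.6, 321.1, 231.6]
tool_rot: [0.703, 0.711, 0.0, -0.0]
wrist_force: [0.3, 1.2, 0.7]
grip_width: 85.6
finger_force: 0.0
time: 3.8
tcp_pos: [490.9, 247.9, 231.7]
tool_rot: [0.705, 0.709, 0.0, 0.0]
wrist_force: [0.3, -0.0, 0.2]
grip_width: 85.1
finger_force: 0.0
[-0.83  0.41  0.36  2.02 -0.2   0.75 -0.34] [490.93305366 247.85877937 231.7025178 ] [[-0.006  1.     0.001]
 [ 1.     0.006 -0.   ]
 [-0.     0.001 -1.   ]]
wrist arbor [327.1 332.7] 0.57 [494.2 152.1  60. ]
wrist arbor_tail [321.8  57. ] 0.56 [488.3 360.8  60. ]
wrist cradle [376.1 221.8] 0.83 [538.2 231.4   0. ]
wrist mandrel [442.3 328.3] 0.85 [588.3 156.8  60. ]
```

View pics/w1.png

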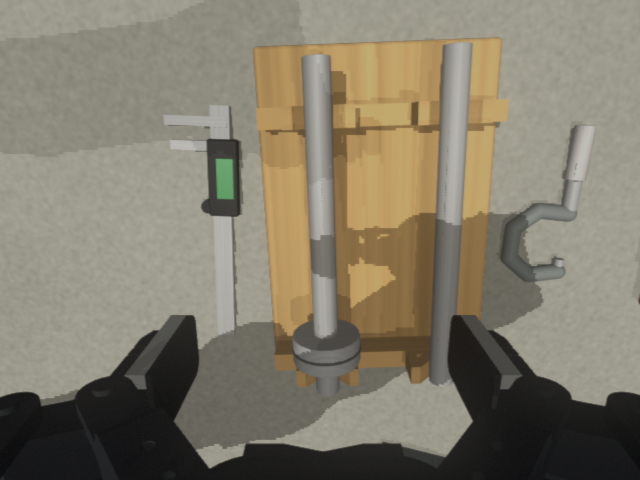

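The wrist picture shows the arbor shank from its tail at (316,58) to its head at (326,345), and the mandrel at right, columns 440-458. I'll fit the axis from the mask.

```bash
cat >> h.py <<'E'
def axis(n,z,thing="arbor",rows=None):
    s=ctrl.state();ctrl.grab_frame(n);m=ctrl.masks_of(thing,n)[0]["pixels"]
    r0=np.where(m.any(1))[0];w=m.sum(1);print("rows",r0[0],r0[-1],"widths",w[r0[0]:r0[-1]:15])
    rows=rows or (r0[0]+10,r0[0]+180)
    P=np.array([at_z(n,[np.where(m[r])[0][[0,-1]].mean(),r],z,s)[:2] for r in range(*rows) if w[r]>8])
    vx,vy,x,y=cv2.fitLine(P.astype(np.float32),cv2.DIST_HUBER,0,.01,.01).ravel()
    print("axis pt",x,y,"heading",np.degrees(np.arctan2(vy,vx)));return m,s
E
python3 - <<'E'
from h import *
m,s=axis("wrist",60,rows=(75,310))
m,s=axis("wrist",60,"mandrel",rows=(75,310))
E
```

```text
rows 61 401 widths [12 29 28 28 27 28 28 27 26 27 26 26 26 26 26 25 25 24 56 68 66 48 23]
axis pt 488.80338 271.85336 heading -87.8304
rows 49 391 widths [16 30 31 29 29 29 29 29 28 28 27 28 26 25 27 26 26 25 18 17 15 16 21]
axis pt 585.1657 268.71286 heading -87.833885
```

```bash
python3 -m crank '[[1,[-1.6,-0.1,0],[0,0,-1.8]],[1,[0,0,4],[0,0,0]],[1,[0,0,4],[0,0,0]],[1,[0,0,4],[0,0,0]],[1,[0,0,4],[0,0,0]]]' 35
python3 -m crank '[[1,[0,0,2.4],[0,0,0]],[1,[0,0,0.8],[0,0,0]],[1,[0,0,0],[0,0,0]]]'
python3 -m crank '[[0,[0,0,0],[0,0,0]],[0,[0,0,0],[0,0,0]],[0,[0,0,0],[0,0,0]],[0,[0,0,0],[0,0,0]],[0,[0,0,0],[0,0,0]]]' 35
python3 -m crank '[[0,[0,0,0],[0,0,0]],[0,[0,0,0],[0,0,0]],[0,[0,0,0],[0,0,0]]]'
python3 -c "
from h import *
s=ctrl.state();print(s['wrist_force'],s['wrist_torque'],R.from_quat(s['tool_rot']).as_matrix().round(3))"
```

```text
time: 4.72
tcp_pos: [488.8, 235.0, 70.1]
tool_rot: [0.692, 0.722, 0.001, 0.0]
wrist_force: [-0.4, 0.4, 1.1]
grip_width: 85.5
finger_force: 0.0
time: 4.97
tcp_pos: [487.8, 234.1, 37.5]
tool_rot: [0.692, 0.722, -0.002, -0.0]
wrist_force: [0.8, -0.2, 0.5]
grip_width: 85.3
finger_force: 0.0
time: 5.38
tcp_pos: [489.2, 235.0, 40.4]
tool_rot: [0.692, 0.722, 0.001, 0.0]
wrist_force: [0.6, -0.4, -0.2]
grip_width: 25.4
finger_force: 0.0
time: 5.63
tcp_pos: [490.7, 235.1, 40.5]
tool_rot: [0.692, 0.722, 0.002, 0.001]
wrist_force: [2.7, -0.3, 7.0]
grip_width: 19.0
finger_force: 34.5
[ 2.67673284 -0.26044021  6.95310552] [-0.03551204 -0.65699475  0.00102152] [[-0.042  0.999  0.004]
 [ 0.999  0.042  0.002]
 [ 0.001  0.004 -1.   ]]
```

```bash
python3 -m crank '[[0,[0,0.1,-0.1],[0,0,0]],[0,[0,0.1,-0.1],[0,0,0]],[0,[0,0,-0.2],[0,0,0]],[0,[0,0,0],[0,0,0]],[0,[0,0,0],[0,0,0]]]' 40
python3 - <<'E'
from h import *
for k in range(3):
    s=ctrl.state();print(s['wrist_force'].round(2),s['wrist_torque'].round(3),s['finger_force']);ctrl.grab_frame("wrist")
E
```

```text
time: 6.05
tcp_pos: [490.2, 234.6, 43.1]
tool_rot: [0.692, 0.722, -0.0, -0.0]
wrist_force: [0.1, 1.9, -6.9]
grip_width: 18.7
finger_force: 39.2
[ 0.09  1.92 -6.9 ] [ 0.398 -0.018  0.102] 39.174057841300964
[-0.66  0.94 -6.22] [0.381 0.006 0.057] 39.1760390996933
[ 0.51  1.3  -6.48] [ 0.371  0.074 -0.017] 39.17783081531525
```

```bash
python3 -m crank '[[0,[0,0,-0.1],[0,0,0]],[0,[0,0,-0.2],[0,0,0]],[0,[0,0,0],[0,0,0]],[0,[0,0,0],[0,0,0]]]' 40
cat >> h.py <<'E'
def wavg(n=8):
    F=[]
    for k in range(n):
        im=ctrl.grab_frame("wrist");s=ctrl.state();F.append(np.r_[s['wrist_force'],s['wrist_torque']])
    F=np.mean(F,0);print("F,T",F.round(3),"Tx about grasp (L=.245)",round(F[3]-.245*F[1],3),"tcp",s["tcp_pos"].round(1),"ff",round(s["finger_force"],1));return im
E
python3 - <<'E'
from h import *
cv2.imwrite("pics/w2.png",wavg()[:,:,::-1])
E
```

```text
time: 6.53
tcp_pos: [490.5, 234.3, 46.4]
tool_rot: [0.692, 0.722, -0.0, 0.0]
wrist_force: [0.2, -0.2, -7.1]
grip_width: 18.6
finger_force: 39.2
F,T [-0.173 -0.9   -6.547 -0.059  0.111 -0.068] Tx about grasp (L=.245) 0.161 tcp [490.6 234.4  46.2] ff 39.2
```

View pics/w2.png

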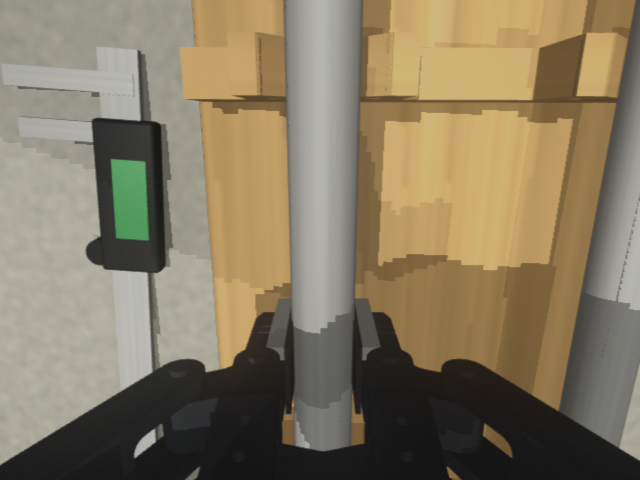

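The view shows the shank widening toward the tail by more than a level one would, 77 px at row 5 against 62 px at row 300. The tail is up, so the balance point is toward the head, which matches the torque sign. The load and torque put it at about 40 mm, so I'll shift the grip.

```bash
python3 -m crank '[[0,[0,0,0.2],[0,0,0]],[0,[0,0,0.3],[0,0,0]],[0,[0,0,0.1],[0,0,0]],[0.5,[0,0,0],[0,0,0]],[0.5,[0,0,0],[0,0,0]]]'
python3 -m crank '[[0.5,[0,0,0],[0,0,0]],[0.5,[-2.1,-0.0,0],[0,0,0]],[0.5,[-2.1,0,0],[0,0,0]],[0,[0,0,0],[0,0,0]],[0,[0,0,0],[0,0,0]]]'
python3 -m crank '[[0,[0,0,0],[0,0,0]],[0,[0,0,0],[0,0,0]],[0,[0,0,0],[0,0,0]]]' 40
python3 -m crank '[[0,[0,0,-0.1],[0,0,0]],[0,[0,0,-0.2],[0,0,0]],[0,[0,0,-0.2],[0,0,0]],[0,[0,0,-0.1],[0,0,0]],[0,[0,0,0],[0,0,0]]]' 40
python3 - <<'E'
from h import *
cv2.imwrite("pics/w3.png",wavg(6)[:,:,::-1])
E
```

```text
time: 7.35
tcp_pos: [491.3, 235.0, 40.5]
tool_rot: [0.692, 0.722, 0.001, 0.0]
wrist_force: [-0.9, 0.1, 0.4]
grip_width: 41.4
finger_force: 0.0
time: 7.77
tcp_pos: [492.7, 191.6, 40.4]
tool_rot: [0.693, 0.721, -0.0, 0.0]
wrist_force: [-15.1, -5.2, 8.7]
grip_width: 19.5
finger_force: 11.7
time: 8.02
tcp_pos: [492.4, 191.8, 40.5]
tool_rot: [0.692, 0.722, -0.0, 0.0]
wrist_force: [-0.6, -8.6, 6.0]
grip_width: 18.6
finger_force: 38.8
time: 8.43
tcp_pos: [492.4, 193.3, 46.3]
tool_rot: [0.692, 0.722, 0.0, -0.0]
wrist_force: [0.3, 0.1, -8.1]
grip_width: 18.7
finger_force: 39.2
F,T [-0.118 -0.072 -8.276  0.055  0.016 -0.015] Tx about grasp (L=.245) 0.072 tcp [492.4 192.7  46.2] ff 39.2
```

```bash
python3 -m crank '[[0,[0,0,0.2],[0,0,0]],[0,[0,0,0.3],[0,0,0]],[0,[0,0,0.1],[0,0,0]],[0.4,[0,0,0],[0,0,0]],[0.4,[0,0,0],[0,0,0]]]'
python3 -m crank '[[0.4,[-0.8,0,0],[0,0,0]],[0.4,[0,0,0],[0,0,0]],[0,[0,0,0],[0,0,0]],[0,[0,0,0],[0,0,0]],[0,[0,0,0],[0,0,0]]]'
python3 -m crank '[[0,[0,0,0],[0,0,0]],[0,[0,0,0],[0,0,0]],[0,[0,0,-0.1],[0,0,0]]]' 40
python3 -m crank '[[0,[0,0,-0.2],[0,0,0]],[0,[0,0,-0.4],[0,0,0]],[0,[0,0,-0.4],[0,0,0]],[0,[0,0,-0.1],[0,0,0]],[0,[0,0,0],[0,0,0]]]' 40
python3 - <<'E'
from h import *
wavg(4)
m,s=axis("wrist",70,rows=(5,250))
w=m.sum(1);r=np.arange(5,250);p=np.polyfit(r,w[r],1);print("vanishing row",-p[1]/p[0])
E
```

```text
time: 9.15
tcp_pos: [493.0, 192.7, 40.6]
tool_rot: [0.692, 0.722, 0.001, 0.0]
wrist_force: [-0.0, 0.2, 0.5]
grip_width: 34.0
finger_force: 0.0
time: 9.57
tcp_pos: [492.7, 184.1, 40.5]
tool_rot: [0.692, 0.722, -0.0, 0.0]
wrist_force: [-1.0, -3.6, 5.1]
grip_width: 18.7
finger_force: 38.9
time: 9.82
tcp_pos: [492.6, 184.4, 41.1]
tool_rot: [0.692, 0.722, -0.0, 0.0]
wrist_force: [0.1, -0.5, -7.2]
grip_width: 19.3
finger_force: 39.2
time: 10.23
tcp_pos: [492.9, 184.9, 52.6]
tool_rot: [0.692, 0.722, 0.0, 0.0]
wrist_force: [0.4, 0.4, -9.2]
grip_width: 18.4
finger_force: 39.3
F,T [ 0.169  0.266 -8.55  -0.036  0.035  0.012] Tx about grasp (L=.245) -0.101 tcp [492.8 184.7  52.2] ff 39.3
rows 0 450 widths [76 77 75 74 74 74 71 72 72 70 68 69 69 67 67 65 64 65 63 63 63 61 57 56
 56 57 57 60 80 81]
axis pt 489.67056 247.74658 heading -87.893135
vanishing row 1489.4453141026618
```

```bash
python3 -m crank '[[0,[0,0,-0.6],[0,0,0]],[0,[0,0,-1],[0,0,0]],[0,[0,0,-1],[0,0,0]],[0,[0,0,-0.5],[0,0,0]],[0,[0,0,0],[0,0,0]]]' 40
python3 - <<'E'
from h import *
wavg(4)
for t in ("arbor","mandrel"):
    m=ctrl.masks_of(t,"wrist")[0]["pixels"]
    r=np.array([k for k in range(3,250) if m[k].sum()>20 and np.where(m[k])[0][-1]<638]); 
    if len(r)<50: print(t,"short");continue
    L=[np.where(m[k])[0][0] for k in r];Rr=[np.where(m[k])[0][-1] for k in r]
    a,b=np.polyfit(r,L,1),np.polyfit(r,Rr,1);print(t,len(r),"vanish row",(b[1]-a[1])/(a[0]-b[0]), a,b)
s=ctrl.state();g=s["tcp_pos"]+[0,0,19];u=np.array([-.0379,.9993,0])
ctrl.grab_frame("scene");tl=ctrl.landmark_of("arbor_tail","scene")[0];print(tl)
for d in(-6,-3,0,3,6):
    q=np.radians(d);print(d,proj("scene",g+177*(u*np.cos(q)+np.array([0,0,np.sin(q)]))))
E
```

```text
time: 10.95
tcp_pos: [493.6, 185.0, 85.1]
tool_rot: [0.692, 0.722, 0.001, 0.001]
wrist_force: [0.4, -0.2, -8.3]
grip_width: 18.7
finger_force: 39.7
F,T [-3.370e-01 -4.550e-01 -8.507e+00 -2.900e-02  3.000e-03  1.000e-02] Tx about grasp (L=.245) 0.082 tcp [492.7 184.7  83.3] ff 39.7
arbor 247 vanish row 1486.1013910733166 [2.28501260e-02 2.84197807e+02] [-2.93012611e-02  3.61700056e+02]
mandrel 247 vanish row 1649.0222186636795 [-1.46895715e-01  5.66751775e+02] [-1.86679174e-01  6.32355584e+02]
{'position': [468.1, 294.8], 'confidence': 0.65}
-6 [[462.00458906 299.80445219]]
-3 [[463.11511287 296.79328777]]
0 [[464.04742941 293.59163463]]
3 [[464.7946316  290.20779604]]
6 [[465.35049438 286.65126714]]
```

```bash
python3 -m crank '[[0,[0,0,-0.8],[0,-0.5,0]],[0,[0,0,-1.6],[0,-0.5,0]],[0,[0,0,-2.2],[0,-0.5,0]],[0,[0,0,-2.4],[0,-0.5,0]],[0,[-0.4,0,-2.2],[0,0,0]]]' 40
python3 -m crank '[[0,[-0.9,-0.2,-1.6],[0,0,0]],[0,[-1.6,-0.4,-0.8],[0,0,0]],[0,[-2.4,-0.4,-0.4],[0,0,0]],[0,[-2.8,-0.4,0],[0,0,0]],[0,[-2.8,-0.4,0],[0,0,0]]]'
python3 -m crank '[[0,[-2.8,-0.4,0],[0,0,0]],[0,[-2.8,-0.4,0],[0,0,0]],[0,[-2.8,-0.4,0],[0,0,0]],[0,[-2.8,-0.4,0],[0,0,0]],[0,[-2.8,-0.4,0],[0,0,0]]]'
python3 -m crank '[[0,[-2.8,-0.4,0],[0,0,0]],[0,[-2.8,-0.4,0],[0,0,0]],[0,[-2.8,-0.4,0],[0,0,0]],[0,[-2.8,-0.4,0],[0,0,0]],[0,[-2.2,-0.4,0],[0,0,0]]]'
python3 -m crank '[[0,[-1.6,-0.4,0],[0,0,2]],[0,[-0.9,-0.2,0],[0,0,3]],[0,[-0.4,0,0],[0,0,4]],[0,[0,0,0],[0,0,4]],[0,[0,0,0],[0,0,3]]]'
python3 -m crank '[[0,[0,0,0],[0,0,2]],[0,[0,0,0],[0,0,1]],[0,[0,0,0],[0,0,0]],[0,[0,0,0],[0,0,0]]]'
python3 - <<'E'
from h import *
cv2.imwrite("pics/w4.png",wavg(4)[:,:,::-1])
s=ctrl.state();print(repr(s["tcp_pos"]),repr(s["tool_rot"]),s["q"].round(2))
look("wrist",["bench_seat","stop_face","knob_grip","bench"])
look("top",["bench_seat","stop_face","knob_grip","bench"])
E
```

```text
time: 11.77
tcp_pos: [492.5, 183.5, 176.7]
tool_rot: [0.691, 0.722, -0.012, 0.013]
wrist_force: [0.7, 1.3, -7.6]
grip_width: 18.5
finger_force: 39.8
time: 12.18
tcp_pos: [478.2, 76.3, 207.3]
tool_rot: [0.691, 0.722, -0.012, 0.013]
wrist_force: [1.1, -0.2, -8.0]
grip_width: 18.9
finger_force: 39.9
time: 12.6
tcp_pos: [463.6, -64.8, 211.8]
tool_rot: [0.692, 0.722, -0.013, 0.012]
wrist_force: [0.7, -0.3, -9.0]
grip_width: 19.1
finger_force: 39.9
time: 13.02
tcp_pos: [449.1, -200.1, 216.6]
tool_rot: [0.693, 0.721, -0.013, 0.012]
wrist_force: [-0.1, 0.1, -7.3]
grip_width: 18.8
finger_force: 39.9
time: 13.43
tcp_pos: [444.5, -226.5, 217.4]
tool_rot: [0.788, 0.616, -0.01, 0.014]
wrist_force: [0.3, 0.8, -8.5]
grip_width: 18.7
finger_force: 39.8
time: 13.77
tcp_pos: [445.3, -226.1, 217.5]
tool_rot: [0.801, 0.598, -0.01, 0.014]
wrist_force: [-1.3, 1.3, -8.1]
grip_width: 18.9
finger_force: 39.8
F,T [ 9.600e-02 -6.800e-02 -8.175e+00  8.600e-02 -2.100e-02 -8.000e-03] Tx about grasp (L=.245) 0.103 tcp [ 445.6 -226.4  217.6] ff 39.8
array([ 445.58531581, -226.39171012,  217.62223242]) array([ 0.8013042 ,  0.59800393, -0.00979606,  0.01438474]) [-0.02  0.37  0.48  2.15 -0.23  0.65  0.32]
wrist bench_seat [437.1 317.2] 0.97 [ 506.5 -321.2   80. ]
wrist stop_face [321.6 426.8] 0.37 [ 397.5 -390.7   80. ]
wrist bench [425.5 137.4] 0.77 [ 542.8 -204.7    0. ]
top bench_seat [472.7 261.1] 0.55 [ 509.9 -320.7   80. ]
top stop_face [372.1 230.3] 0.57 [575.2 -97.5  80. ]
top knob_grip [361.  226.3] 0.57 [576.4 -69.1 118. ]
top bench [412.4 249.1] 0.81 [ 546. -204.    0.]
```

View pics/w4.png

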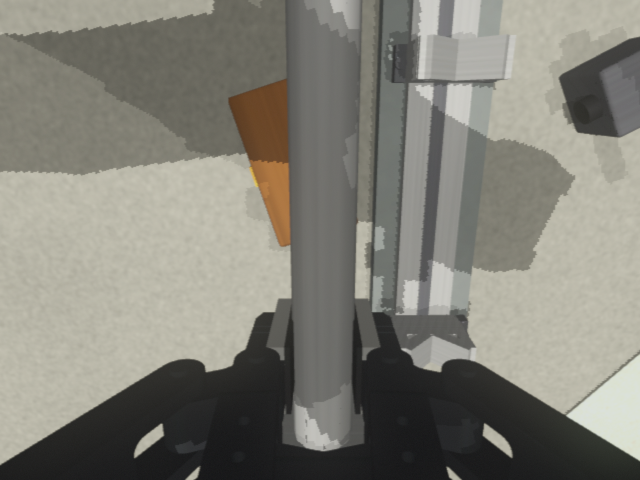

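The picture shows the held arbor down the middle. To its right are the bench way, the inner V-block around (395-515, 35-82) and the end block around (395-475, 315-365). I'll zoom in on both.

```bash
python3 - <<'E'
import cv2,numpy as np
im=cv2.imread("pics/w4.png")
a=cv2.resize(im[20:100,375:535],None,fx=5,fy=5,interpolation=cv2.INTER_CUBIC)[:295]
b=cv2.resize(im[305:375,375:535],None,fx=5,fy=5,interpolation=cv2.INTER_CUBIC)[:300]
a=cv2.resize(im[25:90,375:535],None,fx=5,fy=5,interpolation=cv2.INTER_CUBIC)[:300]
cv2.imwrite("pics/z4.png",np.vstack([a,b]))
E
```

```text
(no output)
```

View pics/z4.png

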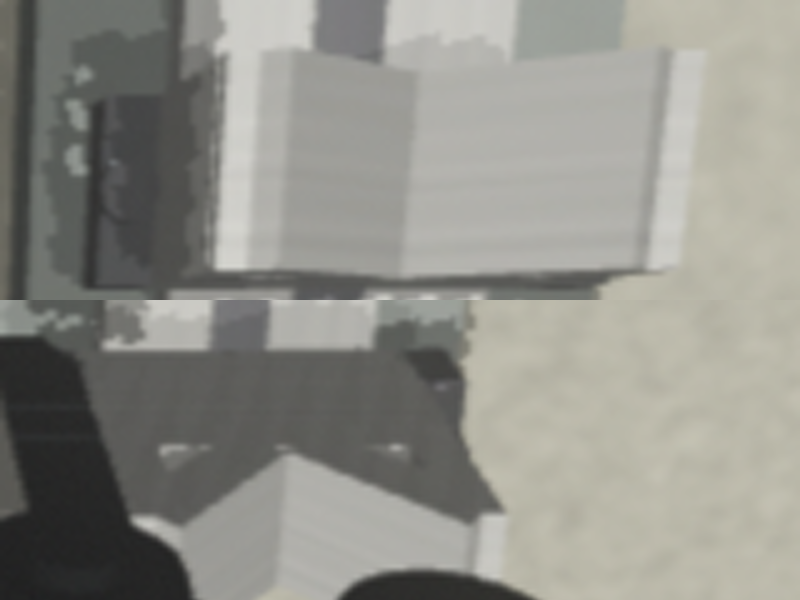

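The zoom gives the inner V-block's top corners at (420,36), (516,35), (511.4,78.6) and (417.6,79). The end block's inner face has its top corners at (476,348) and (401.6,348). The groove bottoms are at (457.6,39), (455,80.4) and (432,335.4). I'll fit the bench pose to these points.

```bash
cat > fit.py <<'E'
from h import *
from scipy.optimize import least_squares
s=dict(tcp_pos=np.array([ 445.58531581, -226.39171012,  217.62223242]),tool_rot=np.array([ 0.8013042 ,  0.59800393, -0.00979606,  0.01438474]))
B=np.array([[65,28,88],[65,-28,88],[41,-28,88],[41,28,88],[-145,-28,88],[-145,28,88],[65,0,65.9],[41,0,65.9],[-145,0,65.9]],float)
U=np.array([[420,36],[516,35],[511.4,78.6],[417.6,79],[476,348],[401.6,348],[457.6,39],[455,80.4],[432,335.4]],float)
def bw(p,X): 
    c,t=np.cos(p[2]),np.sin(p[2]);X=np.atleast_2d(X);return np.c_[p[0]+c*X[:,0]-t*X[:,1],p[1]+t*X[:,0]+c*X[:,1],X[:,2]]
f=lambda p:(proj("wrist",bw(p,B),s)-U).ravel()
r=least_squares(f,[545,-204,1.28],loss="soft_l1")
if __name__=="__main__":
    print(r.x,np.degrees(r.x[2]));print(f(r.x).reshape(-1,2).round(1))
    print("seat",bw(r.x,[-121,0,80]),"grasp",bw(r.x,[-80,0,80]),"stopface",bw(r.x,[139,0,80]),"knob",bw(r.x,[165,0,118]))
E
python3 fit.py
```

```text
[ 541.83573363 -204.91642538    1.28679478] 73.72791012537449
[[ 0.3 -1.7]
 [ 1.1 -1. ]
 [ 0.2 -0.1]
 [ 0.  -0. ]
 [ 1.5  2.7]
 [-0.5  3.5]
 [-0.7  0.5]
 [-1.6  0.2]
 [-0.4  0. ]]
seat [[ 507.93163868 -321.06939497   80.        ]] grasp [[ 519.41980308 -281.71177717   80.        ]] stopface [[580.78341296 -71.48450163  80.        ]] knob [[588.06859039 -46.52601229 118.        ]]
```

```bash
python3 - <<'E'
from fit import *
st=ctrl.state();g=st["tcp_pos"]+[0,0,19];q=R.from_quat(st["tool_rot"]).as_matrix();u=q[:,0];print("tool x",u.round(3))
u=np.array([np.cos(np.radians(73.5)),np.sin(np.radians(73.5)),0])
for n in("scene","top"):
    ctrl.grab_frame(n)
    for t,d in(("arbor",-33),("arbor_tail",177)):
        l=ctrl.landmark_of(t,n)
        if l: print(n,t,l[0],"expect",proj(n,[g+(d-8)*u,g+d*u,g+(d+8)*u,g+d*u+[0,0,8]]).round(1).tolist())
    for t in ("stop_face","knob_grip"):
        l=ctrl.landmark_of(t,n)
        if l: print(n,t,l[0]["position"],"x=113:",proj(n,bw(r.x,[[113,0,80],[139,0,118]])).round(1).tolist())
E
```

```text
tool x [ 0.285  0.958 -0.033]
scene arbor {'position': [309.5, 113.4], 'confidence': 0.61} expect [[307.8, 113.9], [308.7, 115.1], [309.6, 116.3], [308.6, 112.3]]
scene stop_face [299.1, 207.4] x=113: [[300.7, 207.9], [303.2, 201.2]]
scene knob_grip [304.0, 199.1] x=113: [[300.7, 207.9], [303.2, 201.2]]
top arbor_tail {'position': [364.7, 255.3], 'confidence': 0.64} expect [[364.4, 257.8], [360.3, 256.5], [356.2, 255.3], [360.7, 256.0]]
top stop_face [373.4, 231.3] x=113: [[371.6, 231.0], [362.1, 224.3]]
top knob_grip [360.0, 227.0] x=113: [[371.6, 231.0], [362.1, 224.3]]
```

```bash
python3 -m crank '[[0,[-0.4,1,0],[0,0,-0.2]],[0,[-0.5,2,0],[0,0,0]],[0,[-0.6,2.6,0],[0,0,0]],[0,[-0.5,2,0],[0,0,0]],[0,[-0.4,1,0],[0,0,0]]]' 40
python3 -m crank '[[0,[0,0,0.8],[0,0,0]],[0,[0,0,1.8],[0,0,0]],[0,[0,0,2.6],[0,0,0]],[0,[0,0,2.6],[0,0,0]],[0,[0,0,2],[0,0,0]]]'
python3 -m crank '[[0,[0,0,1.4],[0,0,0]],[0,[0,0,0.8],[0,0,0]],[0,[0,0,0.4],[0,0,0]],[0,[0,0,0],[0,0,0]]]'
python3 - <<'E'
from fit import *
cv2.imwrite("pics/w5.png",wavg(3)[:,:,::-1]);st=ctrl.state()
p=st["tcp_pos"]-[*r.x[:2],0];c,t=np.cos(r.x[2]),np.sin(r.x[2]);print("bench xy",c*p[0]+t*p[1],-t*p[0]+c*p[1],p[2],R.from_quat(st["tool_rot"]).as_matrix()[:,0].round(3))
E
```

```text
time: 15.38
tcp_pos: [524.7, -275.2, 219.5]
tool_rot: [0.8, 0.6, -0.009, 0.016]
wrist_force: [1.5, -0.3, -8.3]
grip_width: 18.5
finger_force: 40.0
time: 15.8
tcp_pos: [520.2, -276.5, 119.3]
tool_rot: [0.8, 0.599, -0.01, 0.013]
wrist_force: [0.4, 0.6, -8.0]
grip_width: 18.9
finger_force: 40.0
time: 16.13
tcp_pos: [521.1, -278.0, 94.9]
tool_rot: [0.8, 0.599, -0.01, 0.014]
wrist_force: [-0.5, -0.6, -8.5]
grip_width: 18.5
finger_force: 40.0
F,T [ 6.000e-02 -3.630e-01 -7.935e+00  7.200e-02  4.000e-03  1.500e-02] Tx about grasp (L=.245) 0.161 tcp [ 522.  -278.3   96.4] ff 40.0
bench xy -75.97964207206013 -1.5324336081038972 96.35905616420636 [ 0.282  0.959 -0.033]
```

View pics/w5.png

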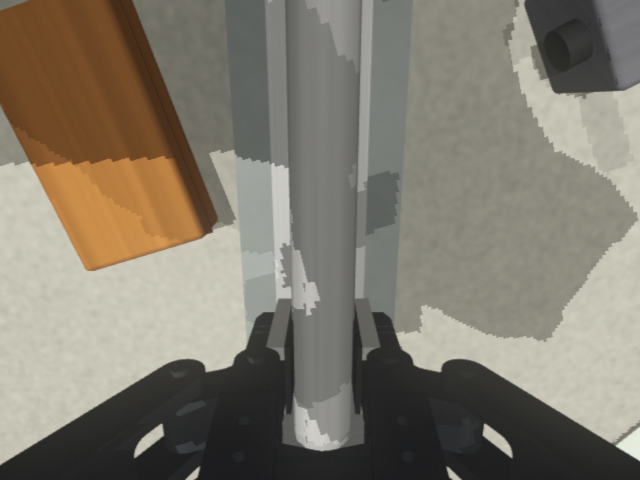

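The arbor is centred over the way: at row 200 the way edges are at columns 241 and 397, and the arbor spans 289-355. I'll lower it gently.

```bash
python3 -m crank '[[0,[0,-0.1,0.6],[0,0,0]],[0,[0,0,1],[0,0,0]],[0,[0,0,0.7],[0,0,0]],[0,[0,0,0.3],[0,0,0]],[0,[0,0,0],[0,0,0]]]' 40
python3 -m crank '[[0,[0,0,0.2],[0,0,0]],[0,[0,0,0.2],[0,0,0]],[0,[0,0,0.2],[0,0,0]],[0,[0,0,0.1],[0,0,0]],[0,[0,0,0],[0,0,0]]]'
python3 -c "
from h import *
wavg(4)"
```

```text
time: 16.7
tcp_pos: [520.1, -278.4, 68.3]
tool_rot: [0.8, 0.599, -0.01, 0.014]
wrist_force: [-0.3, 0.7, -8.1]
grip_width: 19.3
finger_force: 40.1
time: 17.12
tcp_pos: [520.7, -279.0, 62.4]
tool_rot: [0.8, 0.599, -0.01, 0.014]
wrist_force: [0.4, 0.4, -6.1]
grip_width: 18.6
finger_force: 40.2
F,T [-0.783 -0.292 -7.028  0.204  0.033  0.04 ] Tx about grasp (L=.245) 0.275 tcp [ 520.8 -279.    62.7] ff 40.2
```

Contact is starting, with the load dropping from 8.3 to 7 N. I'll lower further in 1 mm steps.

```bash
python3 -m crank '[[0,[0,0,0.1],[0,0,0]],[0,[0,0,0.1],[0,0,0]],[0,[0,0,0],[0,0,0]]]' 40
python3 -c "
from h import *
wavg(3)"
python3 -m crank '[[0,[0,0,0.1],[0,0,0]],[0,[0,0,0.1],[0,0,0]],[0,[0,0,0],[0,0,0]]]' 35
python3 -c "
from h import *
wavg(3)"
```

```text
time: 17.57
tcp_pos: [520.9, -279.1, 60.8]
tool_rot: [0.8, 0.599, -0.01, 0.015]
wrist_force: [-0.6, -0.9, -3.2]
grip_width: 18.8
finger_force: 40.7
F,T [-0.699  0.497 -1.485  0.281  0.025 -0.034] Tx about grasp (L=.245) 0.159 tcp [ 520.9 -279.1   60.7] ff 40.8
time: 17.97
tcp_pos: [520.9, -279.2, 60.3]
tool_rot: [0.801, 0.599, -0.009, 0.015]
wrist_force: [-4.2, 3.5, 18.8]
grip_width: 18.5
finger_force: 42.9
F,T [-4.692  3.251 18.726  0.731  0.911 -0.042] Tx about grasp (L=.245) -0.065 tcp [ 520.9 -279.2   60.2] ff 42.9
```

```bash
python3 -m crank '[[0,[0,0,-0.1],[0,0,0]],[0,[0,0,-0.1],[0,0,0]],[0.5,[0,0,0],[0,0,0]],[0.5,[0,0,0],[0,0,0]],[0.5,[0,0,0],[0,0,0]]]' 30
python3 -m crank '[[0.5,[0,0,0],[0,0,0]],[0.5,[0,0,-2],[0,0.5,0]],[0.5,[0,0,-3],[0,0.5,0]],[0.5,[0,0,-4],[0,0.5,0]],[0.5,[0,0,-4],[0,0.5,0]]]'
python3 -m crank '[[0.5,[2,0,-2],[0,0,0]],[0.5,[3,0,0],[0,0,0]],[0.5,[3,0,0],[0,0,0]],[0.5,[2,0,0],[0,0,0]],[0.5,[0,0,0],[0,0,0]]]'
python3 - <<'E'
from h import *
s=ctrl.state();cv2.imwrite("pics/w6.png",ctrl.grab_frame("wrist")[:,:,::-1]);print(repr(s["tcp_pos"]),repr(s["tool_rot"]))
H["arbor"]=H["arbor_tail"]=80
look("wrist",["arbor","arbor_tail","bench_seat","stop_face","knob_grip"]);axis("wrist",80)
E
```

```text
time: 18.53
tcp_pos: [521.0, -279.2, 60.5]
tool_rot: [0.8, 0.599, -0.01, 0.015]
wrist_force: [0.4, 0.5, 0.1]
grip_width: 42.5
finger_force: 0.0
time: 18.95
tcp_pos: [519.2, -276.2, 191.2]
tool_rot: [0.8, 0.599, 0.004, 0.003]
wrist_force: [0.8, -0.7, 0.1]
grip_width: 42.6
finger_force: 0.0
time: 19.37
tcp_pos: [549.4, -175.3, 210.5]
tool_rot: [0.799, 0.602, 0.005, 0.003]
wrist_force: [-0.2, -0.1, -0.8]
grip_width: 42.8
finger_force: 0.0
array([ 549.41577459, -175.26718485,  210.50372669]) array([0.79856403, 0.60188076, 0.00500393, 0.00316058])
wrist arbor [322.1 404.9] 0.78 [ 512.  -308.5   80. ]
wrist arbor_tail [324.8 114.6] 0.64 [ 571.8 -108.2   80. ]
wrist stop_face [324.2 101.9] 0.84 [ 573.5 -101.    80. ]
wrist knob_grip [324.7  46.2] 0.83 [580.2 -76.5 118. ]
rows 109 450 widths [26 31 32 32 31 31 31 30 30 29 29 29 29 29 29 28 27 27 26 66 75 73 67]
axis pt 555.189 -161.48041 heading 73.540596
```

View pics/w6.png

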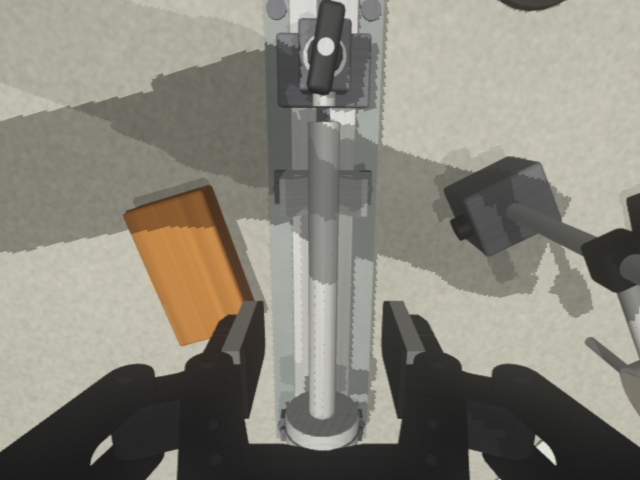

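The picture shows the arbor lying in both blocks, tail at (324,122) and head at (322,410), about 13 mm from home. The stop is just beyond the tail. The knob bar runs from (331,3) to (320,92), already turned a few degrees clockwise.

```bash
python3 - <<'E'
from fit import *
s=dict(tcp_pos=np.array([ 549.41577459, -175.26718485,  210.50372669]),tool_rot=np.array([0.79856403, 0.60188076, 0.00500393, 0.00316058]))
def b(P): 
    p=P[:2]-r.x[:2];c,t=np.cos(r.x[2]),np.sin(r.x[2]);return np.array([c*p[0]+t*p[1],-t*p[0]+c*p[1]]).round(1)
for n,uv,z in(("screw",(326,46),128),("end1",(332,3),128),("end2",(318,92),128),("body L",(281,106),94),("body R",(367,107),94),("net knob",(324.7,46.2),118),("bolt L",(276,8),32),("wayblockL inner",(278,200),88)):
    P=at_z("wrist",uv,z,s);print(n,P.round(1),b(P))
im=cv2.imread("pics/w6.png");cv2.imwrite("pics/z6.png",cv2.resize(im[0:130,255:395],None,fx=4.5,fy=4.5,interpolation=cv2.INTER_CUBIC))
E
```

```text
screw [580.9 -75.3 128. ] [135.4  -1.1]
end1 [588.7 -58.1 128. ] [154.1  -3.9]
end2 [571.2 -94.4 128. ] [114.3   2.7]
body L [549.1 -94.   94. ] [108.5  24.1]
body R [ 596.9 -108.3   94. ] [108.2 -25.8]
net knob [580.8 -73.7 118. ] [136.8  -0.6]
bolt L [560.6 -29.6  32. ] [173.5  31.1]
wayblockL inner [ 529.8 -146.9   88. ] [52.3 27.8]
```

View pics/z6.png

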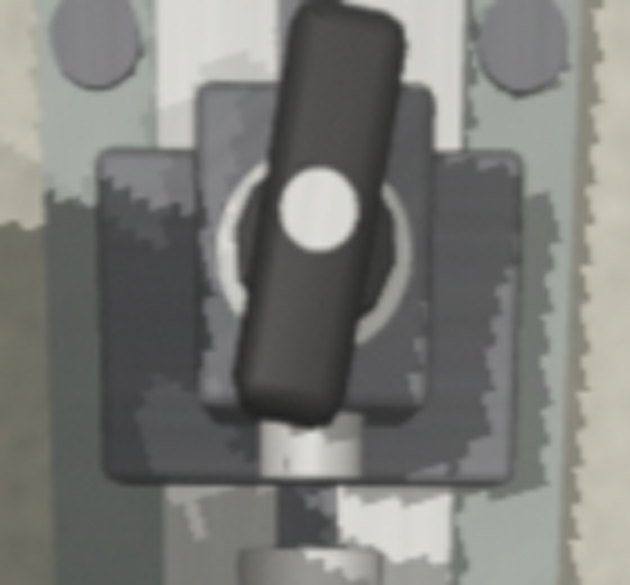

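The zoom shows the bar about 9° clockwise, its centre screw at (326,46), and a gap between the button and the tail. I'll move over the knob, turn to match and grip it.

```bash
python3 -m crank '[[0.5,[2,0.1,0],[0,0,0]],[0.5,[3,0.1,0],[0,0,0]],[0.5,[3,0.1,0],[0,0,0]],[0.5,[1.8,0,0],[0,0,0]],[0.5,[0.5,0,0],[0,0,4.6]]]' 40
python3 -m crank '[[0.5,[0,0,2],[0,0,5]],[0.5,[0,0,3],[0,0,0]],[0.5,[0,0,3],[0,0,0]],[0.5,[0,0,2],[0,0,0]],[0.5,[0,0,0.9],[0,0,0]]]'
python3 -m crank '[[0.5,[0,0,0],[0,0,0]],[0.5,[0,0,0],[0,0,0]]]'
```

```text
time: 20.23
tcp_pos: [580.7, -78.9, 210.6]
tool_rot: [0.823, 0.569, 0.005, 0.003]
wrist_force: [-0.1, 0.1, 0.1]
grip_width: 42.5
finger_force: 0.0
time: 20.65
tcp_pos: [579.6, -82.7, 99.2]
tool_rot: [0.848, 0.53, 0.003, 0.003]
wrist_force: [-0.6, -0.3, 0.5]
grip_width: 42.8
finger_force: 0.0
time: 20.82
tcp_pos: [581.1, -83.1, 102.2]
tool_rot: [0.848, 0.53, 0.004, 0.004]
wrist_force: [0.2, -0.6, -0.2]
grip_width: 43.1
finger_force: 0.0
```

```bash
python3 -m crank '[[0.5,[0.6,-0.35,0],[0,0,0]],[0.5,[0,0,0],[0,0,0]],[0,[0,0,0],[0,0,0]],[0,[0,0,0],[0,0,0]],[0,[0,0,0],[0,0,0]]]' 40
python3 -m crank '[[0,[0,0,0],[0,0,0]],[0,[0,0,0],[0,0,0]]]'
python3 -c "
from h import *
wavg(3)"
```

```text
time: 21.23
tcp_pos: [580.3, -75.1, 103.1]
tool_rot: [0.848, 0.53, 0.005, 0.003]
wrist_force: [-8.0, 6.0, 33.0]
grip_width: 12.1
finger_force: 77.9
time: 21.4
tcp_pos: [580.4, -75.4, 103.8]
tool_rot: [0.848, 0.53, 0.005, 0.003]
wrist_force: [-4.5, 2.4, 20.5]
grip_width: 12.3
finger_force: 84.2
F,T [-5.472  2.541 19.855  0.466  1.314 -0.049] Tx about grasp (L=.245) -0.156 tcp [580.4 -75.4 103.8] ff 84.2
```

```bash
python3 -m crank '[[0.4,[0,0,-0.4],[0,0,0]],[0.4,[0,0,-0.2],[0,0,0]],[0.4,[0,0,0],[0,0,0]],[0,[0,0,0],[0,0,0]],[0,[0,0,0],[0,0,0]]]' 40
python3 -m crank '[[0,[0,0,0],[0,0,0]],[0,[0,0,0],[0,0,0]],[0,[0,0,0],[0,0,0]]]'
python3 -c "
from h import *
wavg(3)"
```

```text
time: 21.97
tcp_pos: [580.2, -75.5, 107.7]
tool_rot: [0.848, 0.53, 0.004, 0.003]
wrist_force: [-3.3, 1.7, 13.3]
grip_width: 12.1
finger_force: 42.2
time: 22.22
tcp_pos: [580.2, -75.5, 107.8]
tool_rot: [0.848, 0.53, 0.004, 0.003]
wrist_force: [-1.0, 0.2, 4.6]
grip_width: 12.0
finger_force: 40.7
F,T [-0.812  1.172  4.667  0.196  0.381  0.073] Tx about grasp (L=.245) -0.091 tcp [580.2 -75.5 107.8] ff 40.7
```

```bash
python3 -m crank '[[0,[-0.3,0.05,0],[0,0,0]],[0,[-0.4,0.07,0],[0,0,0]],[0,[-0.4,0.07,0],[0,0,0]],[0,[-0.3,0.05,0],[0,0,0]],[0,[0,0,0],[0,0,0]]]' 40
python3 -m crank '[[0,[-0.2,0.03,0],[0,0,0]],[0,[-0.1,0.02,0],[0,0,0]],[0,[0,0,0],[0,0,0]]]' 40
python3 -m crank '[[0,[-0.1,0.02,0],[0,0,0]],[0,[-0.1,0.02,0],[0,0,0]],[0,[0,0,0],[0,0,0]]]' 40
python3 -c "
from h import *
wavg(3)"
```

```text
time: 22.78
tcp_pos: [576.3, -88.8, 107.8]
tool_rot: [0.848, 0.53, 0.005, 0.003]
wrist_force: [-1.1, 4.7, 4.8]
grip_width: 12.3
finger_force: 40.7
time: 23.03
tcp_pos: [575.6, -91.2, 107.8]
tool_rot: [0.848, 0.531, 0.005, 0.003]
wrist_force: [-0.9, 4.4, 5.3]
grip_width: 12.1
finger_force: 40.8
time: 23.28
tcp_pos: [575.1, -93.0, 107.8]
tool_rot: [0.848, 0.531, 0.005, 0.003]
wrist_force: [-0.7, 5.8, 5.7]
grip_width: 12.2
finger_force: 40.8
F,T [-0.772  5.828  5.304  1.318  0.238  0.057] Tx about grasp (L=.245) -0.11 tcp [575.1 -93.  107.8] ff 40.8
```

```bash
for i in 1; do python3 -m crank '[[0,[-0.1,0.02,0],[0,0,0]],[0,[0,0,0],[0,0,0]]]' 40; done
python3 -m crank '[[0,[-0.1,0.02,0],[0,0,0]],[0,[0,0,0],[0,0,0]]]'
python3 -m crank '[[0,[-0.1,0.02,0],[0,0,0]],[0,[0,0,0],[0,0,0]]]'
```

```text
time: 23.6
tcp_pos: [574.8, -93.9, 107.8]
tool_rot: [0.848, 0.531, 0.005, 0.003]
wrist_force: [-0.9, 5.8, 5.1]
grip_width: 12.3
finger_force: 40.8
time: 23.77
tcp_pos: [574.6, -94.7, 107.8]
tool_rot: [0.847, 0.531, 0.005, 0.003]
wrist_force: [-0.2, 6.4, 5.3]
grip_width: 12.2
finger_force: 40.9
time: 23.93
tcp_pos: [574.6, -94.8, 107.8]
tool_rot: [0.847, 0.531, 0.005, 0.002]
wrist_force: [1.1, 9.5, 5.1]
grip_width: 12.2
finger_force: 40.9
```

```bash
python3 -m crank '[[0,[-0.1,0.02,0],[0,0,0]],[0,[0,0,0],[0,0,0]],[0,[0,0,0],[0,0,0]]]' 40
python3 -c "
from h import *
wavg(2)"
```

```text
time: 24.18
tcp_pos: [574.5, -94.8, 107.8]
tool_rot: [0.847, 0.531, 0.005, 0.002]
wrist_force: [0.8, 11.7, 5.5]
grip_width: 12.0
finger_force: 40.9
F,T [ 0.785 11.703  5.561  2.645 -0.062 -0.047] Tx about grasp (L=.245) -0.222 tcp [574.5 -94.9 107.8] ff 40.9
```

The arbor is home: the stop halted and the force rose to 11.7 N. Now I'll turn the knob.

```bash
python3 -m crank '[[0,[0,0,0],[0,0,5]],[0,[0,0,0],[0,0,6]],[0,[0,0,0],[0,0,6]],[0,[0,0,0],[0,0,6]],[0,[0,0,0],[0,0,6]]]' 40
python3 -m crank '[[0,[0,0,0],[0,0,6]],[0,[0,0,0],[0,0,6]],[0,[0,0,0],[0,0,6]],[0,[0,0,0],[0,0,0]]]' 40
python3 -m crank '[[0,[0,0,0],[0,0,6]],[0,[0,0,0],[0,0,6]],[0,[0,0,0],[0,0,6]],[0,[0,0,0],[0,0,6]],[0,[0,0,0],[0,0,0]]]' 40
python3 -c "
from h import *
wavg(2);print(ctrl.state()['q'].round(2))"
```

```text
time: 24.7
tcp_pos: [574.0, -94.5, 107.8]
tool_rot: [0.954, 0.3, 0.005, 0.0]
wrist_force: [-1.1, 12.6, 8.4]
grip_width: 12.0
finger_force: 41.3
time: 25.03
tcp_pos: [573.8, -94.1, 107.8]
tool_rot: [0.989, 0.147, 0.005, -0.001]
wrist_force: [-0.9, 13.5, 12.0]
grip_width: 12.3
finger_force: 41.7
time: 25.45
tcp_pos: [573.8, -93.7, 107.8]
tool_rot: [0.998, -0.062, 0.005, -0.003]
wrist_force: [-2.7, 15.7, 14.4]
grip_width: 12.2
finger_force: 42.2
F,T [-2.61  15.35  13.027  3.279  0.606  0.036] Tx about grasp (L=.245) -0.482 tcp [573.8 -93.7 107.8] ff 42.0
[-0.39  0.71  0.72  2.07 -0.8   0.65 -0.81]
```

```bash
python3 -m crank '[[0.5,[0,0,0],[0,0,0]],[0.5,[0,0,0],[0,0,0]],[0.5,[0,0,0],[0,0,0]],[0.5,[0,0,-2],[0,0,0]],[0.5,[0,0,-3],[0,0,0]]]' 40
python3 -m crank '[[0.5,[0,0,-4],[0,0,0]],[0.5,[0,0,-4],[0,0,-7]],[0.5,[0,0,0],[0,0,-7]],[0.5,[0,0,0],[0,0,-7]],[0.5,[0,0,0],[0,0,-7]]]'
python3 -m crank '[[0.5,[0,0,0],[0,0,-7]],[0.5,[0,0,0],[0,0,-7]],[0.5,[0,0,0],[0,0,-7]],[0.5,[0,0,0],[0,0,-7]],[0.5,[0,0,0],[0,0,-7]]]'
python3 -m crank '[[0.5,[0,0,0],[0,0,-7]],[0.5,[0,0,0],[0,0,-7]],[0.5,[-2.5,0,0],[0,0,-4]],[0.5,[-2.5,0,0],[0,0,0]],[0.5,[-2,0,0],[0,0,0]]]'
python3 -m crank '[[0.5,[0,0,0],[0,0,0]]]'
python3 - <<'E'
from h import *
s=ctrl.state();cv2.imwrite("pics/w7.png",ctrl.grab_frame("wrist")[:,:,::-1]);print(s["tcp_pos"],s["wrist_force"])
H["arbor"]=H["arbor_tail"]=80
look("wrist",["arbor","arbor_tail","bench_seat","stop_face","knob_grip"]);axis("wrist",80)
E
```

```text
time: 25.97
tcp_pos: [571.9, -98.6, 156.2]
tool_rot: [0.998, -0.061, 0.003, 0.001]
wrist_force: [0.1, 0.3, 0.8]
grip_width: 42.4
finger_force: 0.0
time: 26.38
tcp_pos: [572.8, -98.5, 238.6]
tool_rot: [0.983, 0.185, 0.006, 0.002]
wrist_force: [-0.2, -0.2, -0.7]
grip_width: 42.5
finger_force: 0.0
time: 26.8
tcp_pos: [572.4, -98.8, 237.7]
tool_rot: [0.882, 0.472, 0.005, 0.004]
wrist_force: [0.4, 0.4, -0.1]
grip_width: 42.8
finger_force: 0.0
time: 27.22
tcp_pos: [550.8, -167.0, 237.6]
tool_rot: [0.799, 0.602, 0.004, 0.004]
wrist_force: [0.3, -0.6, -0.7]
grip_width: 42.7
finger_force: 0.0
time: 27.3
tcp_pos: [549.8, -170.2, 238.0]
tool_rot: [0.8, 0.6, 0.003, 0.005]
wrist_force: [0.6, -0.4, 0.5]
grip_width: 42.7
finger_force: 0.0
[ 549.76873236 -170.19100779  237.9638895 ] [ 0.5796278  -0.36398216  0.52491877]
wrist arbor [322.9 402. ] 0.69 [ 509.4 -316.4   80. ]
wrist arbor_tail [327.6 147.7] 0.72 [ 570.1 -120.2   80. ]
wrist stop_face [323.8 149.1] 0.67 [ 567.3 -120.3   80. ]
wrist knob_grip [325.1 106.9] 0.66 [575.  -94.6 118. ]Traceback (most recent call last):
  File "<stdin>", line 4, in <module>
  File "h.py", line 23, in axis
    s=ctrl.state();ctrl.grab_frame(n);m=ctrl.masks_of(thing,n)[0]["pixels"]
                                        ~~~~~~~~~~~~~~~~~~~~~~^^^
IndexError: list index out of range
```

View pics/w7.png

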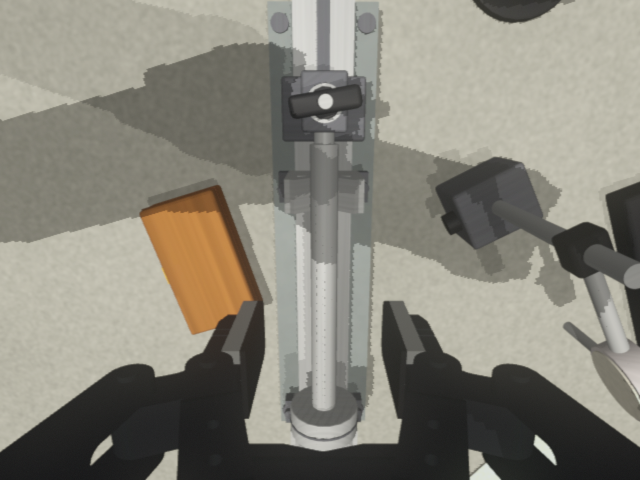

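The picture shows the button against the tail at (324,147) and the head at the end block. The knob bar lies across the bench, from (290,106) to (361,97), which is about 83° or 1.45 rad. Everything else is undisturbed.

```bash
python3 -c "
from plant import ctrl
print(ctrl.job_done())"
```

```text
the job is handed in; nothing more can be done
None
```

I handed the job in at about 27 s, but no verdict came back: the arbor lies in both V-blocks with the stop against its tail, and the knob is turned to about 1.45 rad. That the head is snug I judged from the push force rising to about 12 N and from the stop's position, because the last image estimates disagreed (origin about 5 mm off the seat, tail within 1 mm).

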